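Restack the carving-wax blanks into a pyramid under the strip lamp

TASK

The blue wax blank has been put in the middle layer of the pyramid in the rack, where the purple one left lying on the bench belongs. Put that right: the three green blanks stay as the bottom row, the two purple ones lie in the two gaps of that row, and the blue one lies alone on top in the gap between the purples. All must end parallel and in line, ends about flush, released and at rest; leave the jar, tools and other bench things where they stand.

Things in the scene. Friction and masses are not known exactly. Their poses are not given: they have to be found in the camera images.
- rack: fixed wooden stock rack. Origin under the centre of its base board (176 x 340 x 12 mm); x runs from its front (robot side) to its back, y to its left. Bottom row: three green blanks on the board, 47 mm apart along x, axes along y, centres 34 mm above the bench, between low strips: 2 mm dividers 34 mm high and outer stops at x = +-70 to 82 mm, 42 mm high, all 120 mm long in y
- saddle_near (a point): where the centre of the blank in the front (robot side) gap of the bottom row belongs: rack x = -23.5 mm, 71 mm above the bench
- saddle_far (a point): where the centre of the blank in the back gap of the bottom row belongs: rack x = +23.5 mm, 71 mm above the bench
- apex (a point): where the centre of the single top blank belongs: rack x = 0, 108 mm above the bench
- lamp (a point): centre of the rack's fixed strip lamp, right over the stack: a white tube 28 mm in diameter, 300 mm long along rack y, at rack x = +28 mm, 255 mm above the bench, with end caps 34 mm square on two 14 mm posts at rack x = +28, y = +-155 mm. A gripper held upright over the stack strikes it; lean the tool's upper end 25 to 40 degrees towards the rack's front
- blue: BLUE round bar of carving wax, a plain solid cylinder 44 mm in diameter and 60 mm long, lying on its side; about 90 g. Origin at its centre; its y axis runs along the cylinder. At the start it sits in one of the two gaps of the bottom row, front or back
- purple_a: PURPLE round bar of carving wax, a plain solid cylinder 44 mm in diameter and 60 mm long, lying on its side; about 90 g. Origin at its centre; its y axis runs along the cylinder. At the start it sits in the other gap of the bottom row
- purple_b: PURPLE round bar of carving wax, a plain solid cylinder 44 mm in diameter and 60 mm long, lying on its side; about 90 g. Origin at its centre; its y axis runs along the cylinder. At the start it lies on the bench to the robot's right, in any direction; it can roll
- green_a: GREEN round bar of carving wax, a plain solid cylinder 44 mm in diameter and 60 mm long, lying on its side; about 90 g. Origin at its centre; its y axis runs along the cylinder. Front one of the bottom row in the rack
- green_b: GREEN round bar of carving wax, a plain solid cylinder 44 mm in diameter and 60 mm long, lying on its side; about 90 g. Origin at its centre; its y axis runs along the cylinder. Middle one of the bottom row in the rack
- green_c: GREEN round bar of carving wax, a plain solid cylinder 44 mm in diameter and 60 mm long, lying on its side; about 90 g. Origin at its centre; its y axis runs along the cylinder. Back one of the bottom row in the rack
- tin: bystander: upright tin with a yellow band, 56 mm in diameter, 62 mm high; origin at the centre of its underside
- jar: bystander: glass jar with brass lid, 58 mm in diameter, 70 mm high, upright; origin at the centre of its underside
- dapping_block: bystander: steel dapping block, a 52 mm cube with round dimples; origin at the centre of its underside
- bottle: bystander: amber bottle, 60 mm in diameter, 140 mm high, upright; origin at the centre of its underside
- bowl: bystander: blue bowl, 104 mm in diameter, 55 mm high; origin at the centre of its underside
- mandrel: bystander: steel ring mandrel with a wooden handle, 220 mm long, 26 mm high, lying along its x; origin on its underside 120 mm from the handle's end
- firebrick: bystander: brick 115 by 75 by 55 mm high; origin at the centre of its underside
- hammer: bystander: hammer about 170 mm long lying along its x, handle to -x, under 40 mm high; origin under its middle
Things that resemble listed ones, but are neither listed nor needed, are in the scene too. What is shaped like the purple_b but pink is not meant.

How it is judged:
By the outcome, as a careful person would: the job done as asked, in the order asked, and still so for the second after the job is handed in, with the robot touching nothing.
It also fails if it takes over 72 s, if anything falls off the work surface, if the arm or the gripper's body presses on something with over 40 N, if the wrist force passes 120 N, or if a joint passes its speed limit or range.

ROBOT

A 6-joint arm with a two-finger parallel gripper is mounted at the origin on the work surface. World frame = base frame: x ahead of the robot, y to its left, z up, the work surface at z = 0. Lengths are in mm, angles in rad, forces in N, time in s.
With the tool pointing down it reaches from about 300 to 1000 mm from the base axis. Payload 5.1 kg.
Tool frame: the origin (TCP) lies where the fingers leave the gripper's body, on its centre line; the fingertips stand 78 mm ahead of it and the grasp point (between the pads) lies 59 mm ahead of it; z points along the fingers, y is the line along which they close (so a half turn about z gives the same grasp; the last joint's range is limited). The gripper opens to 95 mm and grips with 3 to 60 N. Pads are 20 mm wide; open, the fingers measure 119 mm over their backs; the gripper's body (75 mm by 180 mm) begins 59 mm behind the grasp point.
Start: joints at [-1.243, 0.124, 1.65, -0, 1.367, -0.083], TCP at [259.54, -595.923, 292.256] pointing down, gripper open.
Joint ranges: [-2.61, 2.61], [-1.02, 2.33], [0.03, 2.71], [-1.35, 4.49], [0.32, 2.68], [-2.91, 2.91]. Speed limits (rad/s): [2.57, 2.57, 3.14, 3.14, 3.14, 3.14].

INTERFACE

Orientations are given as a unit quaternion [x, y, z, w].
In Python, from rig import env gives the robot as it stands.
- The arm moves only by the tool play_rows, never from a script. Its argument "motion" is a list of rows, each an object of numbers: "ax", "ay", "az": the turn, a rotation vector about the tool's x, y, z normalised to -1 to 1, where 1 is 180 degrees; "dx", "dy", "dz": the shift along the tool's x, y, z normalised to -1 to 1, where 1 is 0.1 m; "hand": the opening, from 0 (shut) to 1 (fully open). A call has exactly 8 rows; each row is the pose to reach, as a shift and turn from the pose commanded when the call began, along the tool's axes at that moment, turning the shorter way round; what a row does not reach only later rows make up. A row lasts 1/10 s, in which the tool goes at most 50 mm and 8.59 degrees, less where a joint would pass 70% of its speed; a pose out of reach is approached as far as the arm can. A call with a number of a shift or a turn outside -1 to 1 is refused whole. A call with a gripper value outside its range is refused whole. The fingers move at their own pace and stop on an object; "newtons" is the grip in N (left out, the last holds). Time passes only in rows, so rows that repeat a pose let the fingers close, or fill a call up. It gives the time, the measured TCP pose, the force, the opening and the grip force at its end, in the units of the state.
- env.sense(): the state, without advancing time (a new reading comes with each control period).
- env.capture(name): name is "scene" or "top"; returns (picture, depth): 400x640x3 uint8, red, green, blue; 400x640 float32, mm along the optical axis (not along the pixel's ray), 0 where there is no reading.
- env.calibration(name): a dict with "fx", "fy", "cx", "cy" (pixels), "R" (3x3) and "t" (3): a world point X has camera coordinates R X + t. Camera axes: x right, y down, z forward; pixel columns grow to the right and rows downward; lengths in mm; the calibration is good to about 2 mm. A picture is of the moment at which its call begins. calibration takes no time and is no camera call.
- env.finish_job(): hands the job in; it is judged then, once.
Trained networks look in the newest picture that a camera, given by its name, has taken for a name from the list of things; names that differ only in an ending like _2 or _b are one class to them, and where a whole thing is asked for, a point or a joint stands for the part that bears it (a point fixed in the world has none). Each returns a list of dicts, best first, with "p" (0 to 1); they miss things now and then, are a little off and sometimes report something else, mostly with a low value. They report only what shows in the picture. A call takes as long as a camera call. They do not tell look-alikes from the thing itself.
- env.search_frame(camera, name): "xy" ([column, row] in pixels, amid what is visible of it).
- env.masks_of(camera, name): "region" (400x640 bool, what is visible of it) and "xy" ([column, row] in pixels, amid what is visible of it).
The state is a dict: "time_s": time; "q": joint angles; "dq": joint speeds; "joint_torque": joint torques, N m; "ee_pos": TCP position; "orientation": TCP orientation; "ft_force": force on the tool from outside, world axes, zero at the start; "ft_torque": the same for the moment, N m; "finger_gap": opening from 0.0 (shut) to 1.0 (fully open); "grasp_force": force on a finger pad.
Only numpy, scipy, OpenCV 4.12 (cv2) and the standard library are available. Lean on these libraries where they do the work, as an engineer would, in place of code of your own. Each camera call takes 0.05 s, during which the arm holds its last target. There are 200 camera calls.

## Working session

There is one attempt and no reset: what is moved stays moved. The work goes in short steps, Python scripts to look and compute and a tool call to move; the robot and the scene stay as the last step left them, time stands still between calls to the robot, and variables do not carry over. Pictures are saved under pics/ and viewed, at most 10 in all, crops included, and the job is handed in when it is done.

Besides the shell and the picture viewer there is one more tool, called after "Request:" as name(argument=value, ...), one argument or row to a line, values as JSON. play_rows: Moves the arm, as the interface text tells. Scaled input: -1 to 1 covers 0.1 m each way for a shift and 180 degrees each way for a turn. Its arguments: {"type":"object","properties":{"motion":{"type":"array","items":{"type":"object","properties":{"ax":{"type":"number"},"ay":{"type":"number"},"az":{"type":"number"},"dx":{"type":"number"},"dy":{"type":"number"},"dz":{"type":"number"},"hand":{"type":"number"}}}},"newtons":{"type":"number"}},"required":["motion"]}

```bash
ls; mkdir -p pics; cat > h.py <<'E'
import numpy as np, cv2
from rig import env
from scipy.spatial.transform import Rotation as Rn
def cap(n,f=None):
    im,d=env.capture(n)
    if f: cv2.imwrite('pics/'+f,im[:,:,::-1])
    return im,d
def pts(n,d,mask=None):
    c=env.calibration(n); R=np.array(c['R']);t=np.array(c['t'])
    v,u=np.nonzero((d>0) if mask is None else (mask&(d>0)))
    z=d[v,u]; X=np.c_[(u-c['cx'])/c['fx']*z,(v-c['cy'])/c['fy']*z,z]
    return (X-t)@R
def proj(n,X):
    c=env.calibration(n); p=np.array(c['R'])@np.array(X)+np.array(c['t'])
    return [c['fx']*p[0]/p[2]+c['cx'],c['fy']*p[1]/p[2]+c['cy']]
E
python3 - <<'E'
from h import *
a,_=cap('scene','s0.png');b,_=cap('top','t0.png')
for n in('scene','top'):
    c=env.calibration(n);print(n,c['fx'],-np.array(c['R']).T@np.array(c['t']))
    for o in('purple_a','blue','green_a','rack','lamp'):
        print(o,[(np.round(r['xy']).tolist(),round(float(r['p']),2),np.round(np.median(pts(n,_ if n=='top' else env.capture(n)[1],r['region']),0)).tolist() if n=='top' else '') for r in env.masks_of(n,o)])
E
```

```text
pics
scene 478.10456862651347 [1116.05363985 -952.41324547 1373.35213884]
purple_a [([271.0, 244.0], 0.7, ''), ([265.0, 268.0], 0.68, ''), ([237.0, 251.0], 0.65, '')]
blue [([350.0, 198.0], 0.56, '')]
green_a [([340.0, 206.0], 0.68, ''), ([370.0, 210.0], 0.62, ''), ([355.0, 215.0], 0.42, '')]
rack [([363.0, 214.0], 0.76, '')]
lamp [([360.0, 216.0], 0.84, '')]
top 424.12806686360705 [ 413.38165168   50.5559522  1340.83334834]
purple_a [([263.0, 180.0], 0.81, [667.0, 202.0, 90.0]), ([389.0, 286.0], 0.79, [362.0, -178.0, 42.0]), ([360.0, 256.0], 0.57, [450.0, -101.0, 42.0])]
blue [([269.0, 199.0], 0.86, [622.0, 186.0, 91.0])]
green_a [([272.0, 210.0], 0.64, [596.0, 174.0, 54.0]), ([261.0, 172.0], 0.43, [700.0, 217.0, 55.0])]
rack [([256.0, 192.0], 0.7, [648.0, 195.0, 15.0])]
lamp [([256.0, 191.0], 0.76, [648.0, 193.0, 15.0])]
```

View pics/s0.png

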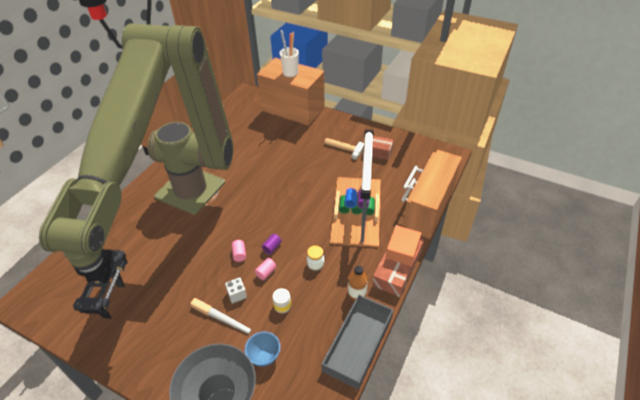

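View pics/t0.png

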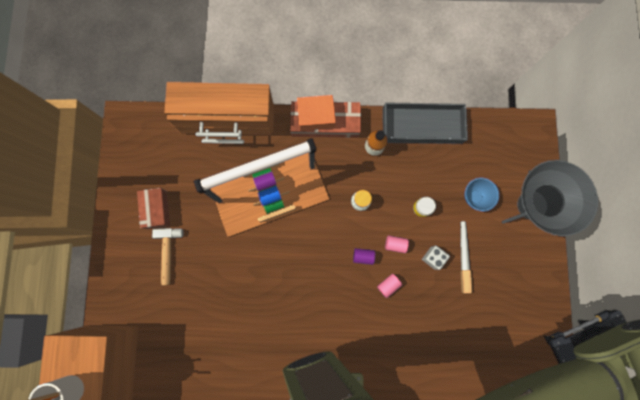

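The purple blank on the bench is at scene (271,244) and top (364,256). The two look-alikes are pink, at scene (237,251) and (265,268), top (397,244) and (389,286). In the rack, blue is in the front gap (top 269,199) and purple in the back gap (263,180). Next I enlarge a crop to confirm this and fit the cylinders and the lamp.

```bash
cat >> h.py <<'E'
from scipy.optimize import least_squares
def fit(P,yaw0):
    m=np.median(P,0)
    def res(p):
        a=np.array([np.cos(p[3]),np.sin(p[3])]); n=np.array([-a[1],a[0]])
        return np.hypot((P[:,:2]-p[:2])@n,P[:,2]-p[2])-22
    def full(p):
        a=np.array([np.cos(p[3]),np.sin(p[3])]); s=(P[:,:2]-p[:2])@a
        return np.r_[res(p),0.3*np.maximum(abs(s)-30,0), .001*np.median(s)]
    best=None
    r=least_squares(full,[m[0],m[1],m[2]-15,yaw0],loss='soft_l1')
    p=r.x; a=np.array([np.cos(p[3]),np.sin(p[3])]); ok=abs(res(p))<4
    s=(P[ok,:2]-p[:2])@a; lo,hi=np.percentile(s,[1,99]); p[:2]+=a*(lo+hi)/2
    return np.round([*p[:3],np.degrees(p[3]),hi-lo,ok.mean()],1),ok.sum()
def colmask(im,c):
    h,s,v=cv2.split(cv2.cvtColor(im,cv2.COLOR_RGB2HSV))
    lo,hi={'purple':(130,158),'blue':(105,127),'green':(50,90)}[c]
    return (h>=lo)&(h<=hi)&(s>120)&(v>40)
E
python3 - <<'E'
from h import *
print({k:np.round(v,3).tolist() if k!='time_s' else v for k,v in env.sense().items() if k in('time_s','q','ee_pos','orientation','finger_gap')})
crops=[]
for n,box in(('top',(215,135,150+265,300)),('scene',(215,170,400,290))):
    im,d=cap(n)
    x0,y0,x1,y1=box
    crops.append(cv2.resize(im[y0:y1,x0:x1,::-1],(600,int(600*(y1-y0)/(x1-x0)) if 0 else 295)))
    for nm in('purple_a','blue','green_a'):
        for r in env.masks_of(n,nm):
            for c in('purple','blue','green'):
                m=r['region']&colmask(im,c)
                if m.sum()>25 and nm.startswith(c): print(n,nm,np.round(r['xy']),m.sum(),*fit(pts(n,d,m),np.radians(110 if r['xy'][0]<300 or (n=='scene' and r['xy'][0]>320) else 90)))
    P=pts(n,d); k=(P[:,2]>235)&(P[:,2]<285)&(abs(P[:,0]-670)<90)&(abs(P[:,1]-195)<190)
    L=P[k]; mu=L.mean(0); u=np.linalg.svd(L[:,:2]-mu[:2])[2][0]; s=(L[:,:2]-mu[:2])@u
    mid=mu[:2]+u*(s.min()+s.max())/2
    print(n,'lamp',len(L),mid,np.degrees(np.arctan2(u[1],u[0]))%180,np.ptp(s),np.percentile(L[:,2],[5,50,95]))
    u0=u
cv2.imwrite('pics/c0.png',np.vstack(crops))
E
```

```text
{'time_s': 0.6, 'q': [-1.243, 0.124, 1.65, 0.0, 1.367, -0.083], 'ee_pos': [259.543, -595.914, 292.268], 'orientation': [0.979, 0.204, 0.0, 0.0], 'finger_gap': 0.999}
top purple_a [361. 254.] 276 [ 450.4 -104.9   22.9   84.9   62.9    0.9] 254
top purple_a [262. 180.] 231 [671.6 203.2  72.3 111.6  54.1   0.9] 219
top blue [268. 196.] 267 [627.2 187.6  72.3 111.9  56.1   0.9] 253
top green_a [272. 210.] 138 [605.3 177.3  35.1 111.8  54.1   0.9] 123
top green_a [263. 172.] 46 [690.2 210.9  37.6 110.1  49.    1. ] 45
top lamp 1415 [672.27478418 204.34721397] 111.57734824406872 327.2563672239899 [257.78676597 268.09902585 273.54886891]
scene purple_a [274. 246.] 195 [ 446.7 -107.4   22.5   80.7   58.1    0.7] 131
scene blue [352. 197.] 177 [6.271e+02 1.811e+02 7.030e+01 1.122e+02 6.120e+01 6.000e-01] 111
scene green_a [341. 208.] 88 [605.7 168.5  35.9  16.2  33.5   0.7] 58
scene green_a [369. 207.] 75 [6.836e+02 2.038e+02 4.000e+01 1.049e+02 5.580e+01 6.000e-01] 44
scene lamp 604 [673.40354627 203.39513634] 111.51869139245404 342.446145535584 [249.9694114  265.97103882 272.33720541]
```

View pics/c0.png

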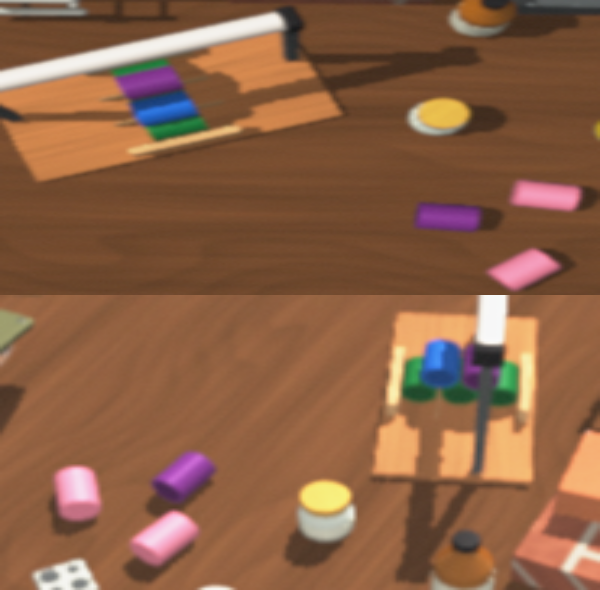

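Confirmed in the crop: the purple bench blank (top 364,256) is clearly darker and more violet than the two pinks. The measured heights agree with the text: 22.5 on the bench, 72 in the gap, 35 in the bottom row. The rack axis yaw is 111.6°, which the lamp line also gives. I grip every blank by its end faces with a constant 30° lean, and plan the moves next.

```bash
cat >> h.py <<'E'
O=np.array([648.7,194.,0]); YR=21.6
rx=np.array([np.cos(np.radians(YR)),np.sin(np.radians(YR)),0])
def Rt(yaw,lean):  # tool x at yaw, z down, then lean about tool y
    y=np.radians(yaw); c,s=np.cos(y),np.sin(y)
    return np.array([[c,s,0],[s,-c,0],[0,0,-1.]])@Rn.from_euler('y',lean,degrees=True).as_matrix()
def tcp(C,yaw,lean=30,back=0): return np.array(C)-(64+back)*Rt(yaw,lean)[:,2]
def plan(wps,start=None):
    s=env.sense(); p=np.array(s['ee_pos']);R=Rn.from_quat(s['orientation']).as_matrix()
    print('t',round(s['time_s'],2),'at',np.round(p,1),'F',np.round(s['ft_force'],1),'gap',round(s['finger_gap'],3))
    if start is not None: p,R=np.array(start[0]),Rt(*start[1:])
    for P,yaw,lean in wps:
        d=R.T@(np.array(P)-p); rv=Rn.from_matrix(R.T@Rt(yaw,lean)).as_rotvec()/np.pi
        n=int(np.ceil(np.abs(d).max()/100))
        print('->',np.round(P,1),'| shift total',np.round(d/100,3),'calls',n,'each',np.round(d/100/max(n,1),3),'turn',np.round(rv,4))
        p,R=np.array(P),Rt(yaw,lean)
E
python3 - <<'E'
from h import *
C=O-23.5*rx+[0,0,71.5]
s=env.sense()
plan([(s['ee_pos'],YR,30),(tcp(C,YR,back=90),YR,30),(tcp(C,YR),YR,30)])
E
```

```text
t 1.0 at [ 259.6 -595.9  292.3] F [ 0.6  0.4 -0.4] gap 1.001
-> [ 259.6 -595.9  292.3] | shift total [0. 0. 0.] calls 0 each [0. 0. 0.] turn [-0.0028  0.1667  0.0105]
-> [555.3 157.  204.9] | shift total [ 4.344 -5.912  3.517] calls 6 each [ 0.724 -0.985  0.586] turn [0. 0. 0.]
-> [597.1 173.6 126.9] | shift total [0.  0.  0.9] calls 1 each [0.  0.  0.9] turn [0. 0. 0.]
```

Request:
play_rows(
  motion=[
    {"ax": -0.0028, "ay": 0.1667, "az": 0.0105, "hand": 0.9},
    {"ax": -0.0028, "ay": 0.1667, "az": 0.0105, "hand": 0.9},
    {"ax": -0.0028, "ay": 0.1667, "az": 0.0105, "hand": 0.9},
    {"ax": -0.0028, "ay": 0.1667, "az": 0.0105, "hand": 0.9},
    {"ax": -0.0028, "ay": 0.1667, "az": 0.0105, "hand": 0.9},
    {"ax": -0.0028, "ay": 0.1667, "az": 0.0105, "hand": 0.9},
    {"ax": -0.0028, "ay": 0.1667, "az": 0.0105, "hand": 0.9},
    {"ax": -0.0028, "ay": 0.1667, "az": 0.0105, "hand": 0.9},
  ],
  newtons=20,
)

```text
schema error: expected keys ax, ay, az, dx, dy, dz, hand
```

Request:
play_rows(
  motion=[
    {"dx": 0.724, "dy": -0.985, "dz": 0.586, "hand": 0.9},
    {"dx": 0.724, "dy": -0.985, "dz": 0.586, "hand": 0.9},
    {"dx": 0.724, "dy": -0.985, "dz": 0.586, "hand": 0.9},
    {"dx": 0.724, "dy": -0.985, "dz": 0.586, "hand": 0.9},
    {"dx": 0.724, "dy": -0.985, "dz": 0.586, "hand": 0.9},
    {"dx": 0.724, "dy": -0.985, "dz": 0.586, "hand": 0.9},
    {"dx": 0.724, "dy": -0.985, "dz": 0.586, "hand": 0.9},
    {"dx": 0.724, "dy": -0.985, "dz": 0.586, "hand": 0.9},
  ],
)

```text
schema error: expected keys ax, ay, az, dx, dy, dz, hand
```

Request:
play_rows(
  motion=[
    {"ax": -0.0028, "ay": 0.1667, "az": 0.0105, "dx": 0, "dy": 0, "dz": 0, "hand": 0.9},
    {"ax": -0.0028, "ay": 0.1667, "az": 0.0105, "dx": 0, "dy": 0, "dz": 0, "hand": 0.9},
    {"ax": -0.0028, "ay": 0.1667, "az": 0.0105, "dx": 0, "dy": 0, "dz": 0, "hand": 0.9},
    {"ax": -0.0028, "ay": 0.1667, "az": 0.0105, "dx": 0, "dy": 0, "dz": 0, "hand": 0.9},
    {"ax": -0.0028, "ay": 0.1667, "az": 0.0105, "dx": 0, "dy": 0, "dz": 0, "hand": 0.9},
    {"ax": -0.0028, "ay": 0.1667, "az": 0.0105, "dx": 0, "dy": 0, "dz": 0, "hand": 0.9},
    {"ax": -0.0028, "ay": 0.1667, "az": 0.0105, "dx": 0, "dy": 0, "dz": 0, "hand": 0.9},
    {"ax": -0.0028, "ay": 0.1667, "az": 0.0105, "dx": 0, "dy": 0, "dz": 0, "hand": 0.9},
  ],
  newtons=20,
)

```text
time_s: 1.8
ee_pos: [260.3, -595.8, 292.9]
orientation: [0.949, 0.182, 0.254, -0.048]
ft_force: [0.2, 0.3, -0.3]
finger_gap: 0.902
grasp_force: 0.0
```

Request:
play_rows(
  motion=[
    {"ax": 0, "ay": 0, "az": 0, "dx": 0.724, "dy": -0.985, "dz": 0.586, "hand": 0.9},
    {"ax": 0, "ay": 0, "az": 0, "dx": 0.724, "dy": -0.985, "dz": 0.586, "hand": 0.9},
    {"ax": 0, "ay": 0, "az": 0, "dx": 0.724, "dy": -0.985, "dz": 0.586, "hand": 0.9},
    {"ax": 0, "ay": 0, "az": 0, "dx": 0.724, "dy": -0.985, "dz": 0.586, "hand": 0.9},
    {"ax": 0, "ay": 0, "az": 0, "dx": 0.724, "dy": -0.985, "dz": 0.586, "hand": 0.9},
    {"ax": 0, "ay": 0, "az": 0, "dx": 0.724, "dy": -0.985, "dz": 0.586, "hand": 0.9},
    {"ax": 0, "ay": 0, "az": 0, "dx": 0.724, "dy": -0.985, "dz": 0.586, "hand": 0.9},
    {"ax": 0, "ay": 0, "az": 0, "dx": 0.724, "dy": -0.985, "dz": 0.586, "hand": 0.9},
  ],
)

```text
time_s: 2.6
ee_pos: [308.5, -471.5, 277.9]
orientation: [0.949, 0.181, 0.254, -0.048]
ft_force: [0.2, 0.7, 0.3]
finger_gap: 0.899
grasp_force: 0.0
```

Request:
play_rows(
  motion=[
    {"ax": 0, "ay": 0, "az": 0, "dx": 0.724, "dy": -0.985, "dz": 0.586, "hand": 0.9},
    {"ax": 0, "ay": 0, "az": 0, "dx": 0.724, "dy": -0.985, "dz": 0.586, "hand": 0.9},
    {"ax": 0, "ay": 0, "az": 0, "dx": 0.724, "dy": -0.985, "dz": 0.586, "hand": 0.9},
    {"ax": 0, "ay": 0, "az": 0, "dx": 0.724, "dy": -0.985, "dz": 0.586, "hand": 0.9},
    {"ax": 0, "ay": 0, "az": 0, "dx": 0.724, "dy": -0.985, "dz": 0.586, "hand": 0.9},
    {"ax": 0, "ay": 0, "az": 0, "dx": 0.724, "dy": -0.985, "dz": 0.586, "hand": 0.9},
    {"ax": 0, "ay": 0, "az": 0, "dx": 0.724, "dy": -0.985, "dz": 0.586, "hand": 0.9},
    {"ax": 0, "ay": 0, "az": 0, "dx": 0.724, "dy": -0.985, "dz": 0.586, "hand": 0.9},
  ],
)

```text
time_s: 3.4
ee_pos: [357.8, -346.1, 263.4]
orientation: [0.949, 0.18, 0.254, -0.048]
ft_force: [-0.3, -0.3, 1.0]
finger_gap: 0.899
grasp_force: 0.0
```

Request:
play_rows(
  motion=[
    {"ax": 0, "ay": 0, "az": 0, "dx": 0.724, "dy": -0.985, "dz": 0.586, "hand": 0.9},
    {"ax": 0, "ay": 0, "az": 0, "dx": 0.724, "dy": -0.985, "dz": 0.586, "hand": 0.9},
    {"ax": 0, "ay": 0, "az": 0, "dx": 0.724, "dy": -0.985, "dz": 0.586, "hand": 0.9},
    {"ax": 0, "ay": 0, "az": 0, "dx": 0.724, "dy": -0.985, "dz": 0.586, "hand": 0.9},
    {"ax": 0, "ay": 0, "az": 0, "dx": 0.724, "dy": -0.985, "dz": 0.586, "hand": 0.9},
    {"ax": 0, "ay": 0, "az": 0, "dx": 0.724, "dy": -0.985, "dz": 0.586, "hand": 0.9},
    {"ax": 0, "ay": 0, "az": 0, "dx": 0.724, "dy": -0.985, "dz": 0.586, "hand": 0.9},
    {"ax": 0, "ay": 0, "az": 0, "dx": 0.724, "dy": -0.985, "dz": 0.586, "hand": 0.9},
  ],
)

```text
time_s: 4.2
ee_pos: [407.2, -220.7, 248.8]
orientation: [0.949, 0.18, 0.254, -0.048]
ft_force: [0.4, 0.5, -0.1]
finger_gap: 0.897
grasp_force: 0.0
```

Request:
play_rows(
  motion=[
    {"ax": 0, "ay": 0, "az": 0, "dx": 0.724, "dy": -0.985, "dz": 0.586, "hand": 0.9},
    {"ax": 0, "ay": 0, "az": 0, "dx": 0.724, "dy": -0.985, "dz": 0.586, "hand": 0.9},
    {"ax": 0, "ay": 0, "az": 0, "dx": 0.724, "dy": -0.985, "dz": 0.586, "hand": 0.9},
    {"ax": 0, "ay": 0, "az": 0, "dx": 0.724, "dy": -0.985, "dz": 0.586, "hand": 0.9},
    {"ax": 0, "ay": 0, "az": 0, "dx": 0.724, "dy": -0.985, "dz": 0.586, "hand": 0.9},
    {"ax": 0, "ay": 0, "az": 0, "dx": 0.724, "dy": -0.985, "dz": 0.586, "hand": 0.9},
    {"ax": 0, "ay": 0, "az": 0, "dx": 0.724, "dy": -0.985, "dz": 0.586, "hand": 0.9},
    {"ax": 0, "ay": 0, "az": 0, "dx": 0.724, "dy": -0.985, "dz": 0.586, "hand": 0.9},
  ],
)

```text
time_s: 5.0
ee_pos: [456.6, -95.3, 234.3]
orientation: [0.949, 0.18, 0.254, -0.048]
ft_force: [0.8, 0.3, -0.1]
finger_gap: 0.9
grasp_force: 0.0
```

Request:
play_rows(
  motion=[
    {"ax": 0, "ay": 0, "az": 0, "dx": 0.724, "dy": -0.985, "dz": 0.586, "hand": 0.9},
    {"ax": 0, "ay": 0, "az": 0, "dx": 0.724, "dy": -0.985, "dz": 0.586, "hand": 0.9},
    {"ax": 0, "ay": 0, "az": 0, "dx": 0.724, "dy": -0.985, "dz": 0.586, "hand": 0.9},
    {"ax": 0, "ay": 0, "az": 0, "dx": 0.724, "dy": -0.985, "dz": 0.586, "hand": 0.9},
    {"ax": 0, "ay": 0, "az": 0, "dx": 0.724, "dy": -0.985, "dz": 0.586, "hand": 0.9},
    {"ax": 0, "ay": 0, "az": 0, "dx": 0.724, "dy": -0.985, "dz": 0.586, "hand": 0.9},
    {"ax": 0, "ay": 0, "az": 0, "dx": 0.724, "dy": -0.985, "dz": 0.586, "hand": 0.9},
    {"ax": 0, "ay": 0, "az": 0, "dx": 0.724, "dy": -0.985, "dz": 0.586, "hand": 0.9},
  ],
)

```text
time_s: 5.8
ee_pos: [505.9, 30.2, 219.8]
orientation: [0.949, 0.18, 0.255, -0.048]
ft_force: [0.8, 0.3, -0.3]
finger_gap: 0.901
grasp_force: 0.0
```

Request:
play_rows(
  motion=[
    {"ax": 0, "ay": 0, "az": 0, "dx": 0.724, "dy": -0.985, "dz": 0.586, "hand": 0.9},
    {"ax": 0, "ay": 0, "az": 0, "dx": 0.724, "dy": -0.985, "dz": 0.586, "hand": 0.9},
    {"ax": 0, "ay": 0, "az": 0, "dx": 0.724, "dy": -0.985, "dz": 0.586, "hand": 0.9},
    {"ax": 0, "ay": 0, "az": 0, "dx": 0.724, "dy": -0.985, "dz": 0.586, "hand": 0.9},
    {"ax": 0, "ay": 0, "az": 0, "dx": 0.724, "dy": -0.985, "dz": 0.586, "hand": 0.9},
    {"ax": 0, "ay": 0, "az": 0, "dx": 0.724, "dy": -0.985, "dz": 0.586, "hand": 0.9},
    {"ax": 0, "ay": 0, "az": 0, "dx": 0.724, "dy": -0.985, "dz": 0.586, "hand": 0.9},
    {"ax": 0, "ay": 0, "az": 0, "dx": 0.724, "dy": -0.985, "dz": 0.586, "hand": 0.9},
  ],
)

```text
time_s: 6.6
ee_pos: [555.2, 155.7, 205.4]
orientation: [0.949, 0.18, 0.255, -0.048]
ft_force: [1.5, -0.4, 0.1]
finger_gap: 0.902
grasp_force: 0.0
```

```bash
python3 - <<'E'
from h import *
C=O-23.5*rx+[0,0,71.5]
plan([(tcp(C,YR),YR,30)])
for n in('top','scene'):
    im,d=cap(n,n+'1.png')
    for nm in('purple_a','blue','green_a'):
        for r in env.masks_of(n,nm):
            m=r['region']&colmask(im,nm.split('_')[0])
            if m.sum()>25: print(n,nm,np.round(r['xy']),m.sum(),*fit(pts(n,d,m),np.radians(110)))
E
```

```text
t 6.6 at [555.2 155.7 205.4] F [ 1.5 -0.4  0.1] gap 0.902
-> [597.1 173.6 126.9] | shift total [ 0.002 -0.012  0.907] calls 1 each [ 0.002 -0.012  0.907] turn [ 0.0003 -0.0002 -0.0004]
top purple_a [261. 180.] 234 [671.8 202.8  72.8 112.1  54.9   0.9] 216
top purple_a [361. 256.] 248 [ 450.8 -102.7   23.    83.8   56.     0.9] 227
top blue [270. 198.] 268 [627.  187.2  72.5 111.8  56.5   0.9] 252
scene purple_a [271. 245.] 180 [ 447.2 -109.    21.5   87.8   54.9    0.6] 110
scene purple_a [359. 198.] 32 [660.6 191.   69.7  -9.4  32.1   0.7] 21
scene blue [353. 197.] 175 [6.268e+02 1.819e+02 7.010e+01 1.122e+02 5.750e+01 6.000e-01] 106
scene green_a [371. 207.] 75 [7.031e+02 2.066e+02 3.320e+01 1.587e+02 3.960e+01 6.000e-01] 42
scene green_a [355. 214.] 43 [664.6 148.   36.5 198.4  32.9   0.8] 33
```

Request:
play_rows(
  motion=[
    {"ax": 0, "ay": 0, "az": 0, "dx": 0, "dy": -0.01, "dz": 0.2, "hand": 0.9},
    {"ax": 0, "ay": 0, "az": 0, "dx": 0, "dy": -0.01, "dz": 0.4, "hand": 0.9},
    {"ax": 0, "ay": 0, "az": 0, "dx": 0, "dy": -0.01, "dz": 0.6, "hand": 0.9},
    {"ax": 0, "ay": 0, "az": 0, "dx": 0, "dy": -0.01, "dz": 0.75, "hand": 0.9},
    {"ax": 0, "ay": 0, "az": 0, "dx": 0, "dy": -0.01, "dz": 0.85, "hand": 0.9},
    {"ax": 0, "ay": 0, "az": 0, "dx": 0, "dy": -0.01, "dz": 0.905, "hand": 0.9},
    {"ax": 0, "ay": 0, "az": 0, "dx": 0, "dy": -0.01, "dz": 0.905, "hand": 0.9},
    {"ax": 0, "ay": 0, "az": 0, "dx": 0, "dy": -0.01, "dz": 0.905, "hand": 0.9},
  ],
)

```text
time_s: 7.8
ee_pos: [597.1, 174.4, 127.3]
orientation: [0.949, 0.181, 0.255, -0.049]
ft_force: [0.5, -0.0, 0.3]
finger_gap: 0.902
grasp_force: 0.0
```

Request:
play_rows(
  motion=[
    {"ax": 0, "ay": 0, "az": 0, "dx": 0, "dy": 0, "dz": 0, "hand": 0.75},
    {"ax": 0, "ay": 0, "az": 0, "dx": 0, "dy": 0, "dz": 0, "hand": 0.7},
    {"ax": 0, "ay": 0, "az": 0, "dx": 0, "dy": 0, "dz": 0, "hand": 0.67},
    {"ax": 0, "ay": 0, "az": 0, "dx": 0, "dy": 0, "dz": 0, "hand": 0.64},
    {"ax": 0, "ay": 0, "az": 0, "dx": 0, "dy": 0, "dz": 0, "hand": 0.6},
    {"ax": 0, "ay": 0, "az": 0, "dx": 0, "dy": 0, "dz": 0, "hand": 0.5},
    {"ax": 0, "ay": 0, "az": 0, "dx": 0, "dy": 0, "dz": 0, "hand": 0.5},
    {"ax": 0, "ay": 0, "az": 0, "dx": 0, "dy": 0, "dz": 0, "hand": 0.5},
  ],
  newtons=20,
)

```text
time_s: 8.6
ee_pos: [597.0, 174.5, 126.9]
orientation: [0.949, 0.181, 0.254, -0.049]
ft_force: [-0.7, 1.0, 1.2]
finger_gap: 0.629
grasp_force: 20.0
```

Request:
play_rows(
  motion=[
    {"ax": 0, "ay": 0, "az": 0, "dx": 0, "dy": 0, "dz": -0.03, "hand": 0.5},
    {"ax": 0, "ay": 0, "az": 0, "dx": 0, "dy": 0, "dz": -0.1, "hand": 0.5},
    {"ax": 0, "ay": 0, "az": 0, "dx": 0, "dy": 0, "dz": -0.2, "hand": 0.5},
    {"ax": 0, "ay": 0, "az": 0, "dx": 0, "dy": 0, "dz": -0.35, "hand": 0.5},
    {"ax": 0, "ay": 0, "az": 0, "dx": 0, "dy": 0, "dz": -0.5, "hand": 0.5},
    {"ax": 0, "ay": 0, "az": 0, "dx": 0, "dy": 0, "dz": -0.7, "hand": 0.5},
    {"ax": 0, "ay": 0, "az": 0, "dx": 0, "dy": 0, "dz": -0.8, "hand": 0.5},
    {"ax": 0, "ay": 0, "az": 0, "dx": 0, "dy": 0, "dz": -0.8, "hand": 0.5},
  ],
)

```text
time_s: 9.4
ee_pos: [560.1, 159.6, 198.4]
orientation: [0.948, 0.181, 0.256, -0.048]
ft_force: [0.6, -1.2, -0.6]
finger_gap: 0.627
grasp_force: 20.0
```

```bash
python3 - <<'E'
from h import *
g=np.array([597.,174.5,126.9])  # TCP when blank at near saddle
pk=np.array([505-29.8,100-11.8,78.4])
plan([(pk+[0,0,70],YR,30),(pk,YR,30)])
im,d=cap('top')
for nm in('purple_a','blue','green_a'):
    for r in env.masks_of('top',nm):
        m=r['region']&colmask(im,nm.split('_')[0])
        if m.sum()>25: print(nm,np.round(r['xy']),m.sum(),*fit(pts('top',d,m),np.radians(110)))
E
```

```text
t 9.4 at [560.1 159.6 198.4] F [ 0.6 -1.2 -0.6] gap 0.627
-> [475.2  88.2 148.4] | shift total [-1.161  0.351 -0.098] calls 2 each [-0.58   0.175 -0.049] turn [ 0.0003 -0.0013  0.0001]
-> [475.2  88.2  78.4] | shift total [-0.35   0.     0.606] calls 1 each [-0.35   0.     0.606] turn [0. 0. 0.]
purple_a [361. 254.] 242 [ 450.7 -102.7   23.    82.8   56.9    0.9] 224
purple_a [263. 183.] 231 [672.  202.6  72.5 110.7  55.4   0.9] 208
blue [272. 203.] 149 [590.1 171.2 144.3 111.   57.2   0.9] 135
green_a [270. 190.] 126 [650.2 195.6  36.1 113.5  49.7   0.9] 113
green_a [260. 172.] 55 [690.8 211.   37.2 -67.5  53.8   1. ] 52
```

Request:
play_rows(
  motion=[
    {"ax": 0, "ay": 0, "az": 0, "dx": -0.2, "dy": 0.06, "dz": -0.016, "hand": 0.5},
    {"ax": 0, "ay": 0, "az": 0, "dx": -0.5, "dy": 0.15, "dz": -0.04, "hand": 0.5},
    {"ax": 0, "ay": 0, "az": 0, "dx": -0.85, "dy": 0.25, "dz": -0.07, "hand": 0.5},
    {"ax": 0, "ay": 0, "az": 0, "dx": -1, "dy": 0.35, "dz": -0.1, "hand": 0.5},
    {"ax": 0, "ay": 0, "az": 0, "dx": -1, "dy": 0.35, "dz": -0.1, "hand": 0.5},
    {"ax": 0, "ay": 0, "az": 0, "dx": -1, "dy": 0.35, "dz": -0.1, "hand": 0.5},
    {"ax": 0, "ay": 0, "az": 0, "dx": -1, "dy": 0.35, "dz": -0.1, "hand": 0.5},
    {"ax": 0, "ay": 0, "az": 0, "dx": -1, "dy": 0.35, "dz": -0.1, "hand": 0.5},
  ],
)

```text
time_s: 10.4
ee_pos: [488.3, 93.9, 155.4]
orientation: [0.949, 0.181, 0.255, -0.049]
ft_force: [-0.1, 0.1, -0.9]
finger_gap: 0.63
grasp_force: 20.0
```

Request:
play_rows(
  motion=[
    {"ax": 0, "ay": 0, "az": 0, "dx": -0.15, "dy": 0, "dz": 0.1, "hand": 0.5},
    {"ax": 0, "ay": 0, "az": 0, "dx": -0.3, "dy": 0, "dz": 0.2, "hand": 0.5},
    {"ax": 0, "ay": 0, "az": 0, "dx": -0.4, "dy": 0, "dz": 0.35, "hand": 0.5},
    {"ax": 0, "ay": 0, "az": 0, "dx": -0.46, "dy": 0, "dz": 0.46, "hand": 0.5},
    {"ax": 0, "ay": 0, "az": 0, "dx": -0.49, "dy": 0, "dz": 0.54, "hand": 0.5},
    {"ax": 0, "ay": 0, "az": 0, "dx": -0.5, "dy": 0, "dz": 0.58, "hand": 0.5},
    {"ax": 0, "ay": 0, "az": 0, "dx": -0.5, "dy": 0, "dz": 0.58, "hand": 0.5},
    {"ax": 0, "ay": 0, "az": 0, "dx": -0.5, "dy": 0, "dz": 0.58, "hand": 0.5},
  ],
)

```text
time_s: 11.2
ee_pos: [474.6, 88.2, 79.8]
orientation: [0.949, 0.181, 0.255, -0.048]
ft_force: [-0.7, 0.3, -1.2]
finger_gap: 0.629
grasp_force: 20.0
```

Request:
play_rows(
  motion=[
    {"ax": 0, "ay": 0, "az": 0, "dx": -0.005, "dy": 0, "dz": 0.009, "hand": 0.5},
    {"ax": 0, "ay": 0, "az": 0, "dx": -0.009, "dy": 0, "dz": 0.016, "hand": 0.5},
    {"ax": 0, "ay": 0, "az": 0, "dx": -0.009, "dy": 0, "dz": 0.016, "hand": 0.5},
    {"ax": 0, "ay": 0, "az": 0, "dx": -0.009, "dy": 0, "dz": 0.016, "hand": 0.64},
    {"ax": 0, "ay": 0, "az": 0, "dx": -0.009, "dy": 0, "dz": 0.016, "hand": 0.66},
    {"ax": 0, "ay": 0, "az": 0, "dx": -0.009, "dy": 0, "dz": 0.016, "hand": 0.7},
    {"ax": 0, "ay": 0, "az": 0, "dx": -0.009, "dy": 0, "dz": 0.016, "hand": 0.75},
    {"ax": 0, "ay": 0, "az": 0, "dx": -0.009, "dy": 0, "dz": 0.016, "hand": 0.8},
  ],
)

```text
time_s: 12.0
ee_pos: [474.2, 88.2, 77.6]
orientation: [0.949, 0.181, 0.254, -0.049]
ft_force: [-0.1, -0.1, -0.0]
finger_gap: 0.78
grasp_force: 0.0
```

Request:
play_rows(
  motion=[
    {"ax": 0, "ay": 0, "az": 0, "dx": 0, "dy": 0, "dz": -0.1, "hand": 0.82},
    {"ax": 0, "ay": 0, "az": 0, "dx": 0, "dy": 0, "dz": -0.3, "hand": 0.82},
    {"ax": 0, "ay": 0, "az": 0, "dx": 0, "dy": 0, "dz": -0.6, "hand": 0.82},
    {"ax": 0, "ay": 0, "az": 0, "dx": 0, "dy": 0, "dz": -0.9, "hand": 0.82},
    {"ax": 0, "ay": 0, "az": 0, "dx": 0, "dy": 0, "dz": -0.9, "hand": 0.82},
    {"ax": 0, "ay": 0, "az": 0, "dx": 0, "dy": 0, "dz": -0.9, "hand": 0.82},
    {"ax": 0, "ay": 0, "az": 0, "dx": 0, "dy": 0, "dz": -0.9, "hand": 0.82},
    {"ax": 0, "ay": 0, "az": 0, "dx": 0, "dy": 0, "dz": -0.9, "hand": 0.82},
  ],
)

```text
time_s: 12.8
ee_pos: [431.7, 71.8, 153.7]
orientation: [0.949, 0.181, 0.253, -0.049]
ft_force: [0.1, 0.1, 0.2]
finger_gap: 0.819
grasp_force: 0.0
```

```bash
python3 - <<'E'
from h import *
s=env.sense()
im,d=cap('top')
for nm in('purple_a','blue'):
    for r in env.masks_of('top',nm):
        m=r['region']&colmask(im,nm.split('_')[0])
        if m.sum()>25: print(nm,np.round(r['xy']),m.sum(),*fit(pts('top',d,m),np.radians(100)))
yw=-6.5; C=[450.5,-103.5,22.]
t=tcp(C,yw)
plan([(tcp(C,yw,back=80),yw,30),(t,yw,30)])
E
```

```text
purple_a [361. 256.] 241 [ 451.2 -103.    23.2   85.1   59.     0.9] 214
purple_a [264. 181.] 231 [671.9 202.9  72.6 113.1  55.4   0.9] 214
blue [299. 240.] 269 [504.5 100.1  23.  111.9  58.1   0.9] 253
t 12.95 at [432.   71.7 154.3] F [ 0.8 -0.4 -0.1] gap 0.821
-> [379.  -95.3 146.7] | shift total [-0.998  1.358 -0.488] calls 2 each [-0.499  0.679 -0.244] turn [-0.0783  0.0008  0.1352]
-> [418.7 -99.9  77.4] | shift total [ 0.  -0.   0.8] calls 1 each [ 0.  -0.   0.8] turn [0. 0. 0.]
```

Request:
play_rows(
  motion=[
    {"ax": -0.0783, "ay": 0.0008, "az": 0.1352, "dx": -0.73, "dy": 1, "dz": -0.36, "hand": 0.82},
    {"ax": -0.0783, "ay": 0.0008, "az": 0.1352, "dx": -0.73, "dy": 1, "dz": -0.36, "hand": 0.82},
    {"ax": -0.0783, "ay": 0.0008, "az": 0.1352, "dx": -0.73, "dy": 1, "dz": -0.36, "hand": 0.82},
    {"ax": -0.0783, "ay": 0.0008, "az": 0.1352, "dx": -0.73, "dy": 1, "dz": -0.36, "hand": 0.82},
    {"ax": -0.0783, "ay": 0.0008, "az": 0.1352, "dx": -0.73, "dy": 1, "dz": -0.36, "hand": 0.82},
    {"ax": -0.0783, "ay": 0.0008, "az": 0.1352, "dx": -0.73, "dy": 1, "dz": -0.36, "hand": 0.82},
    {"ax": -0.0783, "ay": 0.0008, "az": 0.1352, "dx": -0.73, "dy": 1, "dz": -0.36, "hand": 0.82},
    {"ax": -0.0783, "ay": 0.0008, "az": 0.1352, "dx": -0.73, "dy": 1, "dz": -0.36, "hand": 0.82},
  ],
)

```text
time_s: 13.75
ee_pos: [393.7, -50.9, 150.1]
orientation: [0.964, -0.054, 0.26, 0.015]
ft_force: [-0.5, -0.2, 1.0]
finger_gap: 0.821
grasp_force: 0.0
```

```bash
python3 - <<'E'
from h import *
yw=-6; C=[450.7,-103.3,22.]
plan([(tcp(C,yw,back=80),yw,30),(tcp(C,yw),yw,30)])
print(np.round(env.sense()['q'],2))
E
```

```text
t 13.75 at [393.7 -50.9 150.1] F [-0.5 -0.2  1. ] gap 0.821
-> [379.1 -95.8 146.7] | shift total [-0.099  0.462 -0.019] calls 1 each [-0.099  0.462 -0.019] turn [ 0.0012 -0.0007 -0.0022]
-> [ 418.9 -100.    77.4] | shift total [ 0.  -0.   0.8] calls 1 each [ 0.  -0.   0.8] turn [0. 0. 0.]
[-0.32 -0.67  2.58  0.16  0.72  1.27]
```

Request:
play_rows(
  motion=[
    {"ax": 0, "ay": 0, "az": 0, "dx": -0.1, "dy": 0.46, "dz": -0.02, "hand": 0.82},
    {"ax": 0, "ay": 0, "az": 0, "dx": -0.1, "dy": 0.46, "dz": -0.02, "hand": 0.82},
    {"ax": 0, "ay": 0, "az": 0, "dx": -0.1, "dy": 0.46, "dz": 0.2, "hand": 0.82},
    {"ax": 0, "ay": 0, "az": 0, "dx": -0.1, "dy": 0.46, "dz": 0.4, "hand": 0.82},
    {"ax": 0, "ay": 0, "az": 0, "dx": -0.1, "dy": 0.46, "dz": 0.6, "hand": 0.82},
    {"ax": 0, "ay": 0, "az": 0, "dx": -0.1, "dy": 0.46, "dz": 0.74, "hand": 0.82},
    {"ax": 0, "ay": 0, "az": 0, "dx": -0.1, "dy": 0.46, "dz": 0.78, "hand": 0.82},
    {"ax": 0, "ay": 0, "az": 0, "dx": -0.1, "dy": 0.46, "dz": 0.78, "hand": 0.82},
  ],
)

```text
time_s: 14.55
ee_pos: [418.6, -100.0, 77.0]
orientation: [0.964, -0.055, 0.259, 0.014]
ft_force: [0.6, 0.3, 0.2]
finger_gap: 0.82
grasp_force: 0.0
```

Request:
play_rows(
  motion=[
    {"ax": 0, "ay": 0, "az": 0, "dx": 0, "dy": 0, "dz": 0, "hand": 0.75},
    {"ax": 0, "ay": 0, "az": 0, "dx": 0, "dy": 0, "dz": 0, "hand": 0.7},
    {"ax": 0, "ay": 0, "az": 0, "dx": 0, "dy": 0, "dz": 0, "hand": 0.67},
    {"ax": 0, "ay": 0, "az": 0, "dx": 0, "dy": 0, "dz": 0, "hand": 0.64},
    {"ax": 0, "ay": 0, "az": 0, "dx": 0, "dy": 0, "dz": 0, "hand": 0.6},
    {"ax": 0, "ay": 0, "az": 0, "dx": 0, "dy": 0, "dz": 0, "hand": 0.5},
    {"ax": 0, "ay": 0, "az": 0, "dx": 0, "dy": 0, "dz": 0, "hand": 0.5},
    {"ax": 0, "ay": 0, "az": 0, "dx": 0, "dy": 0, "dz": 0, "hand": 0.5},
  ],
  newtons=20,
)

```text
time_s: 15.35
ee_pos: [419.0, -100.6, 78.2]
orientation: [0.964, -0.055, 0.26, 0.015]
ft_force: [-3.1, 0.5, 6.3]
finger_gap: 0.632
grasp_force: 19.9
```

Request:
play_rows(
  motion=[
    {"ax": 0, "ay": 0, "az": 0, "dx": 0.02, "dy": 0, "dz": -0.03, "hand": 0.5},
    {"ax": 0, "ay": 0, "az": 0, "dx": 0.06, "dy": 0, "dz": -0.1, "hand": 0.5},
    {"ax": 0, "ay": 0, "az": 0, "dx": 0.15, "dy": 0, "dz": -0.25, "hand": 0.5},
    {"ax": 0, "ay": 0, "az": 0, "dx": 0.27, "dy": 0, "dz": -0.45, "hand": 0.5},
    {"ax": 0, "ay": 0, "az": 0, "dx": 0.4, "dy": 0, "dz": -0.65, "hand": 0.5},
    {"ax": 0, "ay": 0, "az": 0, "dx": 0.5, "dy": 0, "dz": -0.86, "hand": 0.5},
    {"ax": 0, "ay": 0, "az": 0, "dx": 0.5, "dy": 0, "dz": -0.86, "hand": 0.5},
    {"ax": 0, "ay": 0, "az": 0, "dx": 0.5, "dy": 0, "dz": -0.86, "hand": 0.5},
  ],
)

```text
time_s: 16.15
ee_pos: [418.6, -100.4, 177.1]
orientation: [0.964, -0.055, 0.26, 0.015]
ft_force: [-0.1, -0.3, -2.0]
finger_gap: 0.634
grasp_force: 19.9
```

```bash
python3 - <<'E'
from h import *
C=np.array([627.5,186.6,71])
plan([(tcp(C+[0,0,25],YR,back=60),YR,30),(tcp(C+[0,0,10],YR),YR,30)])
im,d=cap('top')
for r in env.masks_of('top','purple_a'):
    m=r['region']&colmask(im,'purple')
    if m.sum()>25: print(np.round(r['xy']),m.sum(),*fit(pts('top',d,m),np.radians(100)))
s=env.sense();print(np.array(s['ee_pos'])+64*Rn.from_quat(s['orientation']).as_matrix()[:,2])
E
```

```text
t 16.15 at [ 418.6 -100.4  177.1] F [-0.1 -0.3 -2. ] gap 0.634
-> [569.9 163.8 203.4] | shift total [ 1.172 -2.796  0.377] calls 3 each [ 0.391 -0.932  0.126] turn [ 0.0784 -0.001  -0.1351]
-> [597.7 174.8 136.4] | shift total [-0.075 -0.     0.73 ] calls 1 each [-0.075 -0.     0.73 ] turn [0. 0. 0.]
[368. 254.] 182 [ 450.8 -102.6  121.6   83.8   58.4    1. ] 175
[ 449.65459327 -103.65083571  119.77258976]
```

Request:
play_rows(
  motion=[
    {"ax": 0, "ay": 0, "az": 0, "dx": 0.2, "dy": -0.5, "dz": -0.05, "hand": 0.5},
    {"ax": 0.0784, "ay": -0.001, "az": -0.1351, "dx": 0.39, "dy": -1, "dz": -0.1, "hand": 0.5},
    {"ax": 0.0784, "ay": -0.001, "az": -0.1351, "dx": 0.39, "dy": -1, "dz": -0.1, "hand": 0.5},
    {"ax": 0.0784, "ay": -0.001, "az": -0.1351, "dx": 0.39, "dy": -1, "dz": -0.1, "hand": 0.5},
    {"ax": 0.0784, "ay": -0.001, "az": -0.1351, "dx": 0.39, "dy": -1, "dz": -0.1, "hand": 0.5},
    {"ax": 0.0784, "ay": -0.001, "az": -0.1351, "dx": 0.39, "dy": -1, "dz": -0.1, "hand": 0.5},
    {"ax": 0.0784, "ay": -0.001, "az": -0.1351, "dx": 0.39, "dy": -1, "dz": -0.1, "hand": 0.5},
    {"ax": 0.0784, "ay": -0.001, "az": -0.1351, "dx": 0.39, "dy": -1, "dz": -0.1, "hand": 0.5},
  ],
)

```text
time_s: 17.05
ee_pos: [458.2, -4.3, 204.4]
orientation: [0.949, 0.18, 0.253, -0.049]
ft_force: [0.6, 1.0, -1.1]
finger_gap: 0.631
grasp_force: 19.9
```

```bash
python3 - <<'E'
from h import *
C=np.array([627.5,186.6,71])
plan([(tcp(C+[0,0,25],YR,back=60),YR,30),(tcp(C+[0,0,10],YR),YR,30)])
E
```

```text
t 17.05 at [458.2  -4.3 204.4] F [ 0.6  1.  -1.1] gap 0.631
-> [569.9 163.8 203.4] | shift total [ 1.429 -1.153  0.836] calls 2 each [ 0.715 -0.576  0.418] turn [-0.0003  0.0005 -0.0005]
-> [597.7 174.8 136.4] | shift total [-0.075 -0.     0.73 ] calls 1 each [-0.075 -0.     0.73 ] turn [0. 0. 0.]
```

Request:
play_rows(
  motion=[
    {"ax": 0, "ay": 0, "az": 0, "dx": 0.25, "dy": -0.2, "dz": 0.15, "hand": 0.5},
    {"ax": 0, "ay": 0, "az": 0, "dx": 0.5, "dy": -0.4, "dz": 0.29, "hand": 0.5},
    {"ax": 0, "ay": 0, "az": 0, "dx": 0.715, "dy": -0.576, "dz": 0.418, "hand": 0.5},
    {"ax": 0, "ay": 0, "az": 0, "dx": 0.715, "dy": -0.576, "dz": 0.418, "hand": 0.5},
    {"ax": 0, "ay": 0, "az": 0, "dx": 0.715, "dy": -0.576, "dz": 0.418, "hand": 0.5},
    {"ax": 0, "ay": 0, "az": 0, "dx": 0.715, "dy": -0.576, "dz": 0.418, "hand": 0.5},
    {"ax": 0, "ay": 0, "az": 0, "dx": 0.715, "dy": -0.576, "dz": 0.418, "hand": 0.5},
    {"ax": 0, "ay": 0, "az": 0, "dx": 0.715, "dy": -0.576, "dz": 0.418, "hand": 0.5},
  ],
)

```text
time_s: 17.85
ee_pos: [514.2, 78.9, 205.0]
orientation: [0.949, 0.18, 0.254, -0.049]
ft_force: [-1.0, -0.2, -0.3]
finger_gap: 0.634
grasp_force: 19.9
```

Request:
play_rows(
  motion=[
    {"ax": 0, "ay": 0, "az": 0, "dx": 0.25, "dy": -0.2, "dz": 0.15, "hand": 0.5},
    {"ax": 0, "ay": 0, "az": 0, "dx": 0.5, "dy": -0.4, "dz": 0.29, "hand": 0.5},
    {"ax": 0, "ay": 0, "az": 0, "dx": 0.65, "dy": -0.52, "dz": 0.38, "hand": 0.5},
    {"ax": 0, "ay": 0, "az": 0, "dx": 0.715, "dy": -0.576, "dz": 0.418, "hand": 0.5},
    {"ax": 0, "ay": 0, "az": 0, "dx": 0.715, "dy": -0.576, "dz": 0.418, "hand": 0.5},
    {"ax": 0, "ay": 0, "az": 0, "dx": 0.715, "dy": -0.576, "dz": 0.418, "hand": 0.5},
    {"ax": 0, "ay": 0, "az": 0, "dx": 0.715, "dy": -0.576, "dz": 0.418, "hand": 0.5},
    {"ax": 0, "ay": 0, "az": 0, "dx": 0.715, "dy": -0.576, "dz": 0.418, "hand": 0.5},
  ],
)

```text
time_s: 18.65
ee_pos: [569.9, 162.9, 204.5]
orientation: [0.949, 0.18, 0.254, -0.049]
ft_force: [-0.2, 0.6, -0.8]
finger_gap: 0.634
grasp_force: 19.9
```

```bash
python3 - <<'E'
from h import *
C=np.array([627.5,186.6,71])
plan([(tcp(C+[0,0,12],YR),YR,30),(tcp(C,YR),YR,30)])
im,d=cap('top')
for nm in('purple_a','green_a'):
  for r in env.masks_of('top',nm):
    m=r['region']&colmask(im,nm[:-2])
    if m.sum()>25: print(nm,np.round(r['xy']),m.sum(),*fit(pts('top',d,m),np.radians(110)))
s=env.sense();print(np.array(s['ee_pos'])+64*Rn.from_quat(s['orientation']).as_matrix()[:,2])
E
```

```text
t 18.65 at [569.9 162.9 204.5] F [-0.2  0.6 -0.8] gap 0.634
-> [597.7 174.8 138.4] | shift total [-0.068 -0.008  0.724] calls 1 each [-0.068 -0.008  0.724] turn [ 0.      0.0001 -0.0004]
-> [597.7 174.8 126.4] | shift total [-0.06   0.     0.104] calls 1 each [-0.06   0.     0.104] turn [0. 0. 0.]
purple_a [263. 181.] 232 [671.8 202.9  72.2 113.5  55.4   0.9] 214
purple_a [264. 196.] 108 [597.5 174.4 150.8 110.9  57.    1. ] 103
green_a [268. 189.] 59 [646.2 194.4  34.9 303.9  46.4   0.9] 51
green_a [261. 172.] 37 [689.1 210.7  38.8 291.6  47.7   1. ] 37
[599.8307038  175.03408277 149.18600496]
```

Request:
play_rows(
  motion=[
    {"ax": 0, "ay": 0, "az": 0, "dx": -0.01, "dy": 0, "dz": 0.15, "hand": 0.5},
    {"ax": 0, "ay": 0, "az": 0, "dx": -0.02, "dy": -0.008, "dz": 0.3, "hand": 0.5},
    {"ax": 0, "ay": 0, "az": 0, "dx": -0.04, "dy": -0.008, "dz": 0.45, "hand": 0.5},
    {"ax": 0, "ay": 0, "az": 0, "dx": -0.05, "dy": -0.008, "dz": 0.58, "hand": 0.5},
    {"ax": 0, "ay": 0, "az": 0, "dx": -0.068, "dy": -0.008, "dz": 0.68, "hand": 0.5},
    {"ax": 0, "ay": 0, "az": 0, "dx": -0.068, "dy": -0.008, "dz": 0.724, "hand": 0.5},
    {"ax": 0, "ay": 0, "az": 0, "dx": -0.068, "dy": -0.008, "dz": 0.724, "hand": 0.5},
    {"ax": 0, "ay": 0, "az": 0, "dx": -0.068, "dy": -0.008, "dz": 0.724, "hand": 0.5},
  ],
)

```text
time_s: 19.6
ee_pos: [598.4, 175.6, 138.9]
orientation: [0.949, 0.181, 0.254, -0.049]
ft_force: [-0.2, 0.4, -0.3]
finger_gap: 0.633
grasp_force: 19.9
```

Request:
play_rows(
  motion=[
    {"ax": 0, "ay": 0, "az": 0, "dx": -0.01, "dy": 0, "dz": 0.017, "hand": 0.5},
    {"ax": 0, "ay": 0, "az": 0, "dx": -0.02, "dy": 0, "dz": 0.035, "hand": 0.5},
    {"ax": 0, "ay": 0, "az": 0, "dx": -0.03, "dy": 0, "dz": 0.052, "hand": 0.5},
    {"ax": 0, "ay": 0, "az": 0, "dx": -0.04, "dy": 0, "dz": 0.07, "hand": 0.5},
    {"ax": 0, "ay": 0, "az": 0, "dx": -0.045, "dy": 0, "dz": 0.078, "hand": 0.5},
    {"ax": 0, "ay": 0, "az": 0, "dx": -0.05, "dy": 0, "dz": 0.087, "hand": 0.5},
    {"ax": 0, "ay": 0, "az": 0, "dx": -0.05, "dy": 0, "dz": 0.087, "hand": 0.5},
    {"ax": 0, "ay": 0, "az": 0, "dx": -0.05, "dy": 0, "dz": 0.087, "hand": 0.5},
  ],
)

```text
time_s: 20.4
ee_pos: [598.1, 175.7, 128.4]
orientation: [0.949, 0.181, 0.254, -0.049]
ft_force: [0.6, 0.6, -0.7]
finger_gap: 0.63
grasp_force: 19.9
```

```bash
python3 - <<'E'
from h import *
C=np.array([627.5,186.6,71])
plan([(tcp(C,YR),YR,30)])
im,d=cap('top')
for nm in('purple_a','green_a'):
  for r in env.masks_of('top',nm):
    m=r['region']&colmask(im,nm[:-2])
    if m.sum()>25: print(nm,np.round(r['xy']),m.sum(),*fit(pts('top',d,m),np.radians(110)))
E
```

```text
t 20.4 at [598.1 175.7 128.4] F [ 0.6  0.6 -0.7] gap 0.63
-> [597.7 174.8 126.4] | shift total [-0.016  0.006  0.014] calls 1 each [-0.016  0.006  0.014] turn [-0.0002  0.0001 -0.0001]
purple_a [260. 179.] 242 [671.9 202.4  72.3 110.9  55.6   0.9] 226
purple_a [268. 190.] 63 [624.9 186.3  75.1 112.8  53.3   1. ] 61
green_a [264. 172.] 50 [690.7 210.2  37.5 113.4  48.9   1. ] 50
```

Request:
play_rows(
  motion=[
    {"ax": 0, "ay": 0, "az": 0, "dx": 0, "dy": 0.005, "dz": 0.01, "hand": 0.5},
    {"ax": 0, "ay": 0, "az": 0, "dx": 0, "dy": 0.005, "dz": 0.02, "hand": 0.5},
    {"ax": 0, "ay": 0, "az": 0, "dx": 0, "dy": 0.005, "dz": 0.022, "hand": 0.5},
    {"ax": 0, "ay": 0, "az": 0, "dx": 0, "dy": 0.005, "dz": 0.022, "hand": 0.5},
    {"ax": 0, "ay": 0, "az": 0, "dx": 0, "dy": 0.005, "dz": 0.022, "hand": 0.5},
    {"ax": 0, "ay": 0, "az": 0, "dx": 0, "dy": 0.005, "dz": 0.022, "hand": 0.5},
    {"ax": 0, "ay": 0, "az": 0, "dx": 0, "dy": 0.005, "dz": 0.022, "hand": 0.5},
    {"ax": 0, "ay": 0, "az": 0, "dx": 0, "dy": 0.005, "dz": 0.022, "hand": 0.5},
  ],
)

```text
time_s: 21.35
ee_pos: [599.5, 175.9, 128.1]
orientation: [0.949, 0.181, 0.254, -0.049]
ft_force: [-9.0, -1.1, 9.8]
finger_gap: 0.631
grasp_force: 20.0
```

Request:
play_rows(
  motion=[
    {"ax": 0, "ay": 0, "az": 0, "dx": -0.008, "dy": 0, "dz": -0.005, "hand": 0.5},
    {"ax": 0, "ay": 0, "az": 0, "dx": -0.018, "dy": 0, "dz": -0.01, "hand": 0.5},
    {"ax": 0, "ay": 0, "az": 0, "dx": -0.018, "dy": 0, "dz": -0.01, "hand": 0.5},
    {"ax": 0, "ay": 0, "az": 0, "dx": -0.018, "dy": 0, "dz": -0.01, "hand": 0.5},
    {"ax": 0, "ay": 0, "az": 0, "dx": -0.018, "dy": 0, "dz": -0.01, "hand": 0.5},
    {"ax": 0, "ay": 0, "az": 0, "dx": -0.018, "dy": 0, "dz": -0.01, "hand": 0.5},
    {"ax": 0, "ay": 0, "az": 0, "dx": -0.018, "dy": 0, "dz": -0.01, "hand": 0.5},
    {"ax": 0, "ay": 0, "az": 0, "dx": -0.018, "dy": 0, "dz": -0.01, "hand": 0.5},
  ],
)

```text
time_s: 22.15
ee_pos: [598.1, 175.2, 127.6]
orientation: [0.949, 0.181, 0.255, -0.049]
ft_force: [-3.0, 0.8, 5.2]
finger_gap: 0.629
grasp_force: 20.0
```

Request:
play_rows(
  motion=[
    {"ax": 0, "ay": 0, "az": 0, "dx": -0.006, "dy": 0, "dz": -0.003, "hand": 0.5},
    {"ax": 0, "ay": 0, "az": 0, "dx": -0.012, "dy": 0, "dz": -0.005, "hand": 0.5},
    {"ax": 0, "ay": 0, "az": 0, "dx": -0.012, "dy": 0, "dz": -0.005, "hand": 0.5},
    {"ax": 0, "ay": 0, "az": 0, "dx": -0.012, "dy": 0, "dz": -0.005, "hand": 0.5},
    {"ax": 0, "ay": 0, "az": 0, "dx": -0.012, "dy": 0, "dz": -0.005, "hand": 0.5},
    {"ax": 0, "ay": 0, "az": 0, "dx": -0.012, "dy": 0, "dz": -0.005, "hand": 0.5},
    {"ax": 0, "ay": 0, "az": 0, "dx": -0.012, "dy": 0, "dz": -0.005, "hand": 0.5},
    {"ax": 0, "ay": 0, "az": 0, "dx": -0.012, "dy": 0, "dz": -0.005, "hand": 0.5},
  ],
)

```text
time_s: 22.95
ee_pos: [597.0, 174.6, 127.3]
orientation: [0.949, 0.181, 0.255, -0.049]
ft_force: [1.2, 2.8, 6.4]
finger_gap: 0.627
grasp_force: 20.0
```

```bash
python3 - <<'E'
from h import *
im,d=cap('top','t2.png')
im2,d2=cap('scene')
cv2.imwrite('pics/c2.png',np.vstack([cv2.resize(im[150:220,220:325,::-1],(630,300)),cv2.resize(im2[175:245,325:395,::-1],(630,300))]))
for nm in('purple_a','green_a'):
  for r in env.masks_of('top',nm):
    m=r['region']&colmask(im,nm[:-2])
    if m.sum()>25: print(nm,np.round(r['xy']),m.sum(),*fit(pts('top',d,m),np.radians(110)))
E
```

```text
purple_a [263. 181.] 236 [671.2 202.9  72.3 110.1  55.    0.9] 221
green_a [260. 172.] 54 [690.1 212.5  36.5 111.5  52.7   1. ] 51
```

View pics/c2.png

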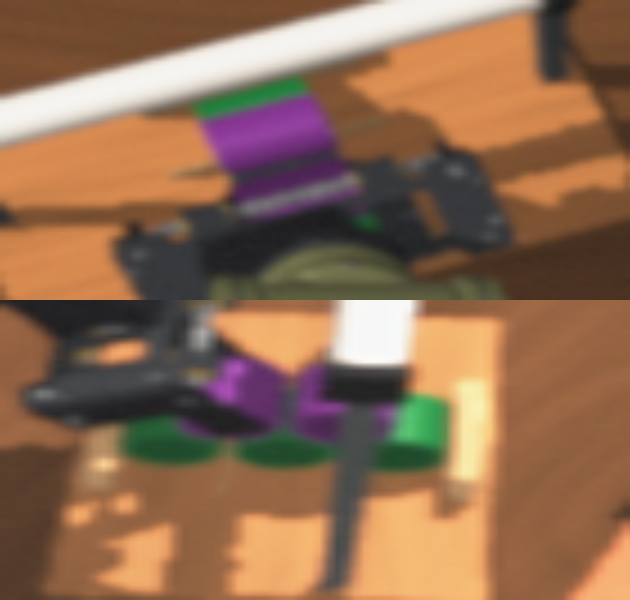

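The crop shows the held purple blank seated in the front gap beside the other purple, with a balanced upward contact of about 6 N. I release it and back out along the tool.

Request:
play_rows(
  motion=[
    {"ax": 0, "ay": 0, "az": 0, "dx": 0, "dy": 0, "dz": 0, "hand": 0.63},
    {"ax": 0, "ay": 0, "az": 0, "dx": 0, "dy": 0, "dz": 0, "hand": 0.65},
    {"ax": 0, "ay": 0, "az": 0, "dx": 0, "dy": 0, "dz": 0, "hand": 0.68},
    {"ax": 0, "ay": 0, "az": 0, "dx": 0, "dy": 0, "dz": 0, "hand": 0.72},
    {"ax": 0, "ay": 0, "az": 0, "dx": 0, "dy": 0, "dz": 0, "hand": 0.78},
    {"ax": 0, "ay": 0, "az": 0, "dx": 0, "dy": 0, "dz": 0, "hand": 0.85},
    {"ax": 0, "ay": 0, "az": 0, "dx": 0, "dy": 0, "dz": 0, "hand": 0.85},
    {"ax": 0, "ay": 0, "az": 0, "dx": 0, "dy": 0, "dz": 0, "hand": 0.85},
  ],
)

```text
time_s: 23.95
ee_pos: [596.1, 174.3, 126.2]
orientation: [0.949, 0.181, 0.254, -0.049]
ft_force: [-0.7, -0.0, -0.3]
finger_gap: 0.847
grasp_force: 0.0
```

Request:
play_rows(
  motion=[
    {"ax": 0, "ay": 0, "az": 0, "dx": 0, "dy": 0, "dz": -0.1, "hand": 0.85},
    {"ax": 0, "ay": 0, "az": 0, "dx": 0, "dy": 0, "dz": -0.25, "hand": 0.85},
    {"ax": 0, "ay": 0, "az": 0, "dx": 0, "dy": 0, "dz": -0.5, "hand": 0.85},
    {"ax": 0, "ay": 0, "az": 0, "dx": 0, "dy": 0, "dz": -0.8, "hand": 0.85},
    {"ax": 0, "ay": 0, "az": 0, "dx": -0.3, "dy": 0.1, "dz": -0.8, "hand": 0.85},
    {"ax": 0, "ay": 0, "az": 0, "dx": -0.6, "dy": 0.2, "dz": -0.8, "hand": 0.85},
    {"ax": 0, "ay": 0, "az": 0, "dx": -0.9, "dy": 0.3, "dz": -0.8, "hand": 0.85},
    {"ax": 0, "ay": 0, "az": 0, "dx": -0.9, "dy": 0.3, "dz": -0.8, "hand": 0.85},
  ],
)

```text
time_s: 24.75
ee_pos: [493.9, 101.8, 147.5]
orientation: [0.95, 0.18, 0.251, -0.049]
ft_force: [0.2, -0.6, 0.1]
finger_gap: 0.849
grasp_force: 0.0
```

```bash
python3 - <<'E'
from h import *
for n in ('top','scene'):
  im,d=cap(n)
  for nm in('purple_a','green_a','blue'):
    for r in env.masks_of(n,nm):
      m=r['region']&colmask(im,nm.split('_')[0])
      if m.sum()>25: print(n,nm,np.round(r['xy']),m.sum(),*fit(pts(n,d,m),np.radians(110)))
pk=np.array([474.2,88.2,77.6])
plan([(pk-80*Rt(YR,30)[:,2],YR,30),(pk,YR,30)])
E
```

```text
top purple_a [266. 196.] 226 [626.9 186.1  71.9 112.8  53.9   0.9] 210
top green_a [274. 209.] 127 [604.9 178.2  35.1 112.5  52.5   0.9] 109
scene purple_a [351. 199.] 149 [6.264e+02 1.786e+02 7.090e+01 1.007e+02 5.690e+01 6.000e-01] 94
scene purple_a [358. 199.] 37 [ 654.2  187.8   67.2 -100.6   37.9    0.7] 25
scene blue [312. 213.] 154 [503.1  93.   21.6 106.1  54.4   0.6] 95
t 25.15 at [498.5 103.5 151.5] F [ 0.2  0.  -0.2] gap 0.85
-> [437.   73.5 146.9] | shift total [-0.613  0.052 -0.301] calls 1 each [-0.613  0.052 -0.301] turn [-0.0002 -0.0003  0.0002]
-> [474.2  88.2  77.6] | shift total [0.  0.  0.8] calls 1 each [0.  0.  0.8] turn [0. 0. 0.]
```

Request:
play_rows(
  motion=[
    {"ax": 0, "ay": 0, "az": 0, "dx": -0.3, "dy": 0.05, "dz": -0.3, "hand": 0.85},
    {"ax": 0, "ay": 0, "az": 0, "dx": -0.61, "dy": 0.05, "dz": -0.3, "hand": 0.85},
    {"ax": 0, "ay": 0, "az": 0, "dx": -0.61, "dy": 0.05, "dz": -0.3, "hand": 0.85},
    {"ax": 0, "ay": 0, "az": 0, "dx": -0.61, "dy": 0.05, "dz": -0.1, "hand": 0.85},
    {"ax": 0, "ay": 0, "az": 0, "dx": -0.61, "dy": 0.05, "dz": 0.1, "hand": 0.85},
    {"ax": 0, "ay": 0, "az": 0, "dx": -0.61, "dy": 0.05, "dz": 0.3, "hand": 0.85},
    {"ax": 0, "ay": 0, "az": 0, "dx": -0.61, "dy": 0.05, "dz": 0.43, "hand": 0.85},
    {"ax": 0, "ay": 0, "az": 0, "dx": -0.61, "dy": 0.05, "dz": 0.49, "hand": 0.85},
  ],
)

```text
time_s: 25.95
ee_pos: [473.9, 88.6, 77.0]
orientation: [0.949, 0.181, 0.253, -0.049]
ft_force: [-0.3, -0.0, 0.5]
finger_gap: 0.851
grasp_force: 0.0
```

Request:
play_rows(
  motion=[
    {"ax": 0, "ay": 0, "az": 0, "dx": 0, "dy": 0, "dz": 0, "hand": 0.75},
    {"ax": 0, "ay": 0, "az": 0, "dx": 0, "dy": 0, "dz": 0, "hand": 0.7},
    {"ax": 0, "ay": 0, "az": 0, "dx": 0, "dy": 0, "dz": 0, "hand": 0.67},
    {"ax": 0, "ay": 0, "az": 0, "dx": 0, "dy": 0, "dz": 0, "hand": 0.64},
    {"ax": 0, "ay": 0, "az": 0, "dx": 0, "dy": 0, "dz": 0, "hand": 0.6},
    {"ax": 0, "ay": 0, "az": 0, "dx": 0, "dy": 0, "dz": 0, "hand": 0.5},
    {"ax": 0, "ay": 0, "az": 0, "dx": 0, "dy": 0, "dz": 0, "hand": 0.5},
    {"ax": 0, "ay": 0, "az": 0, "dx": 0, "dy": 0, "dz": 0, "hand": 0.5},
  ],
  newtons=20,
)

```text
time_s: 26.75
ee_pos: [473.5, 87.9, 78.4]
orientation: [0.949, 0.181, 0.255, -0.049]
ft_force: [-4.5, -0.8, 5.6]
finger_gap: 0.632
grasp_force: 20.0
```

Request:
play_rows(
  motion=[
    {"ax": 0, "ay": 0, "az": 0, "dx": 0.02, "dy": 0, "dz": -0.03, "hand": 0.5},
    {"ax": 0, "ay": 0, "az": 0, "dx": 0.06, "dy": 0, "dz": -0.1, "hand": 0.5},
    {"ax": 0, "ay": 0, "az": 0, "dx": 0.15, "dy": 0, "dz": -0.25, "hand": 0.5},
    {"ax": 0, "ay": 0, "az": 0, "dx": 0.27, "dy": 0, "dz": -0.45, "hand": 0.5},
    {"ax": 0, "ay": 0, "az": 0, "dx": 0.4, "dy": 0, "dz": -0.65, "hand": 0.5},
    {"ax": 0, "ay": 0, "az": 0, "dx": 0.57, "dy": 0, "dz": -0.99, "hand": 0.5},
    {"ax": 0, "ay": 0, "az": 0, "dx": 0.57, "dy": 0, "dz": -0.99, "hand": 0.5},
    {"ax": 0, "ay": 0, "az": 0, "dx": 0.57, "dy": 0, "dz": -0.99, "hand": 0.5},
  ],
)

```text
time_s: 27.55
ee_pos: [473.3, 87.8, 193.2]
orientation: [0.949, 0.181, 0.255, -0.048]
ft_force: [0.2, 0.8, -2.0]
finger_gap: 0.633
grasp_force: 20.0
```

```bash
python3 - <<'E'
from h import *
im,d=cap('top')
for nm in('purple_a','green_a','blue'):
    for r in env.masks_of('top',nm):
      m=r['region']&colmask(im,nm.split('_')[0])
      if m.sum()>25: print(nm,np.round(r['xy']),m.sum(),*fit(pts('top',d,m),np.radians(110)))
s=env.sense();print(np.array(s['ee_pos'])+64*Rn.from_quat(s['orientation']).as_matrix()[:,2])
A=np.array([649.2,194.6,108])
plan([(tcp(A+[0,0,15],YR,back=50),YR,30),(tcp(A+[0,0,8],YR),YR,30)])
E
```

```text
purple_a [266. 196.] 231 [627.6 186.3  72.4 111.3  56.    0.9] 213
purple_a [263. 182.] 237 [671.2 202.3  72.1 111.5  55.3   0.9] 214
green_a [273. 209.] 129 [606.6 178.2  36.  111.2  53.9   0.9] 117
green_a [261. 174.] 44 [ 689.   213.7   36.9 -251.9   45.1    1. ] 42
blue [296. 235.] 243 [504.3 100.3 138.2 112.5  58.4   0.9] 228
[501.43586762  99.70921244 134.19543827]
t 27.75 at [471.9  87.9 189.7] F [-0.2 -0.3 -1.3] gap 0.634
-> [596.2 173.6 221.7] | shift total [ 1.435 -0.34   0.454] calls 2 each [ 0.718 -0.17   0.227] turn [-0.0005  0.0012 -0.0003]
-> [619.4 182.8 171.4] | shift total [-0.035 -0.     0.561] calls 1 each [-0.035 -0.     0.561] turn [0. 0. 0.]
```

Request:
play_rows(
  motion=[
    {"ax": 0, "ay": 0, "az": 0, "dx": 0.25, "dy": -0.06, "dz": 0.05, "hand": 0.5},
    {"ax": 0, "ay": 0, "az": 0, "dx": 0.5, "dy": -0.12, "dz": 0.14, "hand": 0.5},
    {"ax": 0, "ay": 0, "az": 0, "dx": 0.718, "dy": -0.17, "dz": 0.22, "hand": 0.5},
    {"ax": 0, "ay": 0, "az": 0, "dx": 0.718, "dy": -0.17, "dz": 0.22, "hand": 0.5},
    {"ax": 0, "ay": 0, "az": 0, "dx": 0.718, "dy": -0.17, "dz": 0.22, "hand": 0.5},
    {"ax": 0, "ay": 0, "az": 0, "dx": 0.718, "dy": -0.17, "dz": 0.22, "hand": 0.5},
    {"ax": 0, "ay": 0, "az": 0, "dx": 0.718, "dy": -0.17, "dz": 0.22, "hand": 0.5},
    {"ax": 0, "ay": 0, "az": 0, "dx": 0.718, "dy": -0.17, "dz": 0.22, "hand": 0.5},
  ],
)

```text
time_s: 28.55
ee_pos: [534.2, 130.2, 208.3]
orientation: [0.949, 0.181, 0.254, -0.049]
ft_force: [-0.7, -0.8, -1.3]
finger_gap: 0.628
grasp_force: 20.0
```

Request:
play_rows(
  motion=[
    {"ax": 0, "ay": 0, "az": 0, "dx": 0.25, "dy": -0.06, "dz": 0.05, "hand": 0.5},
    {"ax": 0, "ay": 0, "az": 0, "dx": 0.5, "dy": -0.12, "dz": 0.14, "hand": 0.5},
    {"ax": 0, "ay": 0, "az": 0, "dx": 0.65, "dy": -0.16, "dz": 0.2, "hand": 0.5},
    {"ax": 0, "ay": 0, "az": 0, "dx": 0.718, "dy": -0.17, "dz": 0.22, "hand": 0.5},
    {"ax": 0, "ay": 0, "az": 0, "dx": 0.718, "dy": -0.17, "dz": 0.22, "hand": 0.5},
    {"ax": 0, "ay": 0, "az": 0, "dx": 0.718, "dy": -0.17, "dz": 0.22, "hand": 0.5},
    {"ax": 0, "ay": 0, "az": 0, "dx": 0.718, "dy": -0.17, "dz": 0.22, "hand": 0.5},
    {"ax": 0, "ay": 0, "az": 0, "dx": 0.718, "dy": -0.17, "dz": 0.22, "hand": 0.5},
  ],
)

```text
time_s: 29.35
ee_pos: [596.0, 173.0, 225.3]
orientation: [0.949, 0.181, 0.254, -0.049]
ft_force: [0.4, -0.1, -0.8]
finger_gap: 0.628
grasp_force: 20.0
```

```bash
python3 - <<'E'
from h import *
A=np.array([649.2,194.6,108])
im,d=cap('top')
for r in env.masks_of('top','blue'):
      m=r['region']&colmask(im,'blue')
      if m.sum()>25: print(np.round(r['xy']),m.sum(),*fit(pts('top',d,m),np.radians(110)))
s=env.sense();print(np.array(s['ee_pos'])+64*Rn.from_quat(s['orientation']).as_matrix()[:,2])
plan([(tcp(A+[0,0,10],YR),YR,30)])
E
```

```text
[264. 187.] 125 [625.5 184.9 171.2 111.6  55.2   0.9] 114
[625.9492038  184.86519524 170.00013452]
t 29.45 at [596.2 173.1 225.4] F [-0.9  0.3 -0.7] gap 0.63
-> [619.4 182.8 173.4] | shift total [-0.042 -0.005  0.576] calls 1 each [-0.042 -0.005  0.576] turn [-0.0001  0.0002 -0.0002]
```

Camera and kinematics agree within 0.5 mm in x and y, so I lower the blank.

Request:
play_rows(
  motion=[
    {"ax": 0, "ay": 0, "az": 0, "dx": -0.01, "dy": 0, "dz": 0.12, "hand": 0.5},
    {"ax": 0, "ay": 0, "az": 0, "dx": -0.02, "dy": -0.005, "dz": 0.25, "hand": 0.5},
    {"ax": 0, "ay": 0, "az": 0, "dx": -0.03, "dy": -0.005, "dz": 0.38, "hand": 0.5},
    {"ax": 0, "ay": 0, "az": 0, "dx": -0.042, "dy": -0.005, "dz": 0.49, "hand": 0.5},
    {"ax": 0, "ay": 0, "az": 0, "dx": -0.042, "dy": -0.005, "dz": 0.55, "hand": 0.5},
    {"ax": 0, "ay": 0, "az": 0, "dx": -0.042, "dy": -0.005, "dz": 0.576, "hand": 0.5},
    {"ax": 0, "ay": 0, "az": 0, "dx": -0.042, "dy": -0.005, "dz": 0.576, "hand": 0.5},
    {"ax": 0, "ay": 0, "az": 0, "dx": -0.042, "dy": -0.005, "dz": 0.576, "hand": 0.5},
  ],
)

```text
time_s: 30.25
ee_pos: [620.1, 183.2, 174.1]
orientation: [0.949, 0.181, 0.254, -0.049]
ft_force: [0.3, -0.5, -1.0]
finger_gap: 0.63
grasp_force: 20.0
```

```bash
python3 - <<'E'
from h import *
A=np.array([649.2,194.6,108])
im,d=cap('top')
for r in env.masks_of('top','blue'):
      m=r['region']&colmask(im,'blue')
      if m.sum()>25: print(np.round(r['xy']),m.sum(),*fit(pts('top',d,m),np.radians(110)))
s=env.sense();print(np.array(s['ee_pos'])+64*Rn.from_quat(s['orientation']).as_matrix()[:,2])
plan([(tcp(A,YR),YR,30)])
E
```

```text
[263. 182.] 94 [649.5 196.3 119.9 110.8  54.7   1. ] 90
[649.82849848 194.94449089 118.96866391]
t 30.35 at [620.  183.1 174.4] F [ 0.2 -0.7 -0.7] gap 0.628
-> [619.4 182.8 163.4] | shift total [-0.061  0.001  0.091] calls 1 each [-0.061  0.001  0.091] turn [-0.0001 -0.0003 -0.0001]
```

Request:
play_rows(
  motion=[
    {"ax": 0, "ay": 0, "az": 0, "dx": -0.01, "dy": 0, "dz": 0.017, "hand": 0.5},
    {"ax": 0, "ay": 0, "az": 0, "dx": -0.02, "dy": 0, "dz": 0.035, "hand": 0.5},
    {"ax": 0, "ay": 0, "az": 0, "dx": -0.03, "dy": 0, "dz": 0.052, "hand": 0.5},
    {"ax": 0, "ay": 0, "az": 0, "dx": -0.04, "dy": 0, "dz": 0.065, "hand": 0.5},
    {"ax": 0, "ay": 0, "az": 0, "dx": -0.047, "dy": 0, "dz": 0.075, "hand": 0.5},
    {"ax": 0, "ay": 0, "az": 0, "dx": -0.051, "dy": 0, "dz": 0.08, "hand": 0.5},
    {"ax": 0, "ay": 0, "az": 0, "dx": -0.051, "dy": 0, "dz": 0.08, "hand": 0.5},
    {"ax": 0, "ay": 0, "az": 0, "dx": -0.051, "dy": 0, "dz": 0.08, "hand": 0.5},
  ],
)

```text
time_s: 31.15
ee_pos: [619.8, 183.1, 165.1]
orientation: [0.949, 0.181, 0.255, -0.049]
ft_force: [-4.1, -1.2, 5.9]
finger_gap: 0.627
grasp_force: 20.0
```

Request:
play_rows(
  motion=[
    {"ax": 0, "ay": 0, "az": 0, "dx": -0.005, "dy": 0, "dz": -0.003, "hand": 0.5},
    {"ax": 0, "ay": 0, "az": 0, "dx": -0.01, "dy": 0, "dz": -0.005, "hand": 0.5},
    {"ax": 0, "ay": 0, "az": 0, "dx": -0.012, "dy": 0, "dz": -0.003, "hand": 0.5},
    {"ax": 0, "ay": 0, "az": 0, "dx": -0.012, "dy": 0, "dz": -0.003, "hand": 0.5},
    {"ax": 0, "ay": 0, "az": 0, "dx": -0.012, "dy": 0, "dz": -0.003, "hand": 0.5},
    {"ax": 0, "ay": 0, "az": 0, "dx": -0.012, "dy": 0, "dz": -0.003, "hand": 0.5},
    {"ax": 0, "ay": 0, "az": 0, "dx": -0.012, "dy": 0, "dz": -0.003, "hand": 0.5},
    {"ax": 0, "ay": 0, "az": 0, "dx": -0.012, "dy": 0, "dz": -0.003, "hand": 0.5},
  ],
)

```text
time_s: 31.95
ee_pos: [618.7, 182.6, 164.5]
orientation: [0.949, 0.181, 0.255, -0.049]
ft_force: [-2.3, -1.0, 6.3]
finger_gap: 0.631
grasp_force: 20.0
```

```bash
python3 - <<'E'
from h import *
for n in('top','scene'):
  im,d=cap(n)
  for nm in('blue','purple_a'):
    for r in env.masks_of(n,nm):
      m=r['region']&colmask(im,nm.split('_')[0])
      if m.sum()>25: print(n,nm,np.round(r['xy']),m.sum(),*fit(pts(n,d,m),np.radians(110)))
plan([])
cv2.imwrite('pics/c3.png',cv2.resize(im[170:245,320:400,::-1],(640,600)))
E
```

```text
top blue [263. 184.] 91 [648.7 195.1 110.4 112.6  53.3   1. ] 90
top purple_a [262. 174.] 63 [667.2 202.3  75.5 110.5  53.8   1. ] 63
scene blue [361. 188.] 45 [649.3 191.3 108.  -52.1  54.6   0.8] 35
scene purple_a [351. 204.] 71 [6.383e+02 1.394e+02 7.820e+01 1.917e+02 3.140e+01 5.000e-01] 36
t 32.25 at [618.7 182.6 164.5] F [-2.3 -0.2  6.3] gap 0.632
```

View pics/c3.png

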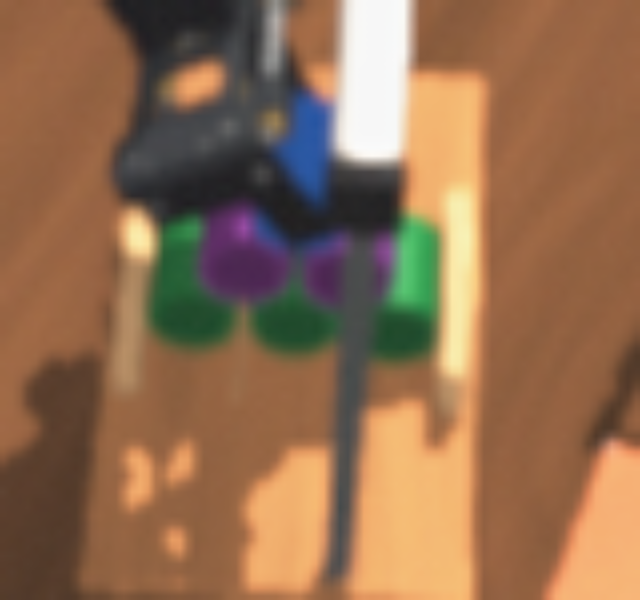

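The crop shows blue resting on both purples in the gap between them. Its measured height is about 109 mm, against 108 expected. I ease off slightly and release.

Request:
play_rows(
  motion=[
    {"ax": 0, "ay": 0, "az": 0, "dx": -0.006, "dy": 0, "dz": -0.003, "hand": 0.5},
    {"ax": 0, "ay": 0, "az": 0, "dx": -0.006, "dy": 0, "dz": -0.003, "hand": 0.5},
    {"ax": 0, "ay": 0, "az": 0, "dx": -0.006, "dy": 0, "dz": -0.003, "hand": 0.63},
    {"ax": 0, "ay": 0, "az": 0, "dx": -0.006, "dy": 0, "dz": -0.003, "hand": 0.65},
    {"ax": 0, "ay": 0, "az": 0, "dx": -0.006, "dy": 0, "dz": -0.003, "hand": 0.68},
    {"ax": 0, "ay": 0, "az": 0, "dx": -0.006, "dy": 0, "dz": -0.003, "hand": 0.72},
    {"ax": 0, "ay": 0, "az": 0, "dx": -0.006, "dy": 0, "dz": -0.003, "hand": 0.8},
    {"ax": 0, "ay": 0, "az": 0, "dx": -0.006, "dy": 0, "dz": -0.003, "hand": 0.87},
  ],
)

```text
time_s: 33.05
ee_pos: [617.4, 182.2, 163.3]
orientation: [0.949, 0.181, 0.254, -0.049]
ft_force: [-0.2, 0.6, -0.4]
finger_gap: 0.828
grasp_force: 0.0
```

Request:
play_rows(
  motion=[
    {"ax": 0, "ay": 0, "az": 0, "dx": 0, "dy": 0, "dz": -0.05, "hand": 0.87},
    {"ax": 0, "ay": 0, "az": 0, "dx": 0, "dy": 0, "dz": -0.15, "hand": 0.87},
    {"ax": 0, "ay": 0, "az": 0, "dx": 0, "dy": 0, "dz": -0.3, "hand": 0.87},
    {"ax": 0, "ay": 0, "az": 0, "dx": 0, "dy": 0, "dz": -0.6, "hand": 0.87},
    {"ax": 0, "ay": 0, "az": 0, "dx": 0, "dy": 0, "dz": -0.9, "hand": 0.87},
    {"ax": 0, "ay": 0, "az": 0, "dx": -0.4, "dy": 0.2, "dz": -0.95, "hand": 0.87},
    {"ax": 0, "ay": 0, "az": 0, "dx": -0.9, "dy": 0.5, "dz": -0.95, "hand": 0.87},
    {"ax": 0, "ay": 0, "az": 0, "dx": -0.9, "dy": 0.5, "dz": -0.95, "hand": 0.87},
  ],
)

```text
time_s: 33.85
ee_pos: [515.6, 87.6, 197.8]
orientation: [0.95, 0.18, 0.252, -0.049]
ft_force: [-0.4, 0.2, -1.2]
finger_gap: 0.871
grasp_force: 0.0
```

```bash
python3 - <<'E'
from h import *
cr=[]
for n,b in(('top',(215,135,335,245)),('scene',(320,170,400,245))):
  im,d=cap(n)
  cr.append(cv2.resize(im[b[1]:b[3],b[0]:b[2],::-1],(400,400)))
  for nm in('blue','purple_a','green_a'):
    for r in env.masks_of(n,nm):
      m=r['region']&colmask(im,nm.split('_')[0])
      if m.sum()>25: print(n,nm,np.round(r['xy']),m.sum(),*fit(pts(n,d,m),np.radians(110)))
plan([])
cv2.imwrite('pics/c4.png',np.hstack(cr))
E
```

```text
top blue [269. 189.] 275 [649.7 194.3 108.8 111.4  54.3   0.9] 261
top purple_a [260. 177.] 72 [668.2 201.5  75.4 111.4  54.7   1. ] 69
top purple_a [266. 199.] 171 [627.5 186.5  72.3 110.8  55.5   0.9] 154
top green_a [270. 210.] 128 [605.  178.1  35.5 112.1  52.4   0.9] 117
top green_a [263. 171.] 56 [690.4 210.8  38.7 110.9  54.    1. ] 53
scene blue [358. 191.] 149 [6.512e+02 1.896e+02 1.081e+02 1.326e+02 5.320e+01 6.000e-01] 85
scene purple_a [349. 201.] 94 [6.282e+02 1.761e+02 7.160e+01 2.080e+01 3.010e+01 6.000e-01] 56
scene green_a [373. 208.] 67 [6.858e+02 2.018e+02 3.990e+01 1.024e+02 4.810e+01 6.000e-01] 41
t 34.25 at [520.5  90.4 202.2] F [ 0.3  0.8 -0.5] gap 0.87
```

View pics/c4.png

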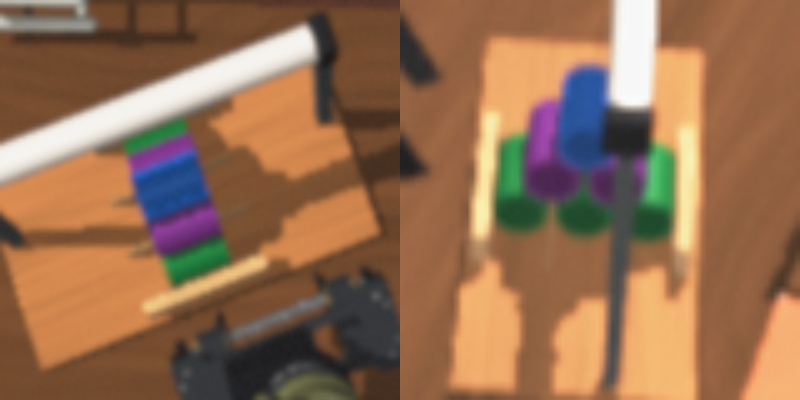

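The pyramid is complete: blue on top at a measured height of 108 mm, both purples in the gaps, ends flush and parallel, and the gripper clear of everything.

```bash
python3 -c "
from rig import env
print(env.finish_job())"
```

```text
the job is handed in; nothing more can be done
None
```

The pyramid is put right and the job is handed in at about 34 s: greens in the bottom row, purples in the two gaps and blue alone on top, measured parallel and about flush, with the gripper clear; I saw no contact with other bench things but did not re-measure them.

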